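Correct the set of pressing weights

TASK

The set of pressing weights in the white three-place tray should be three alike, with broad round feet, but one of them has a narrow rectangular foot. Take that one out and set it down in the square metal returns tray, and put the matching broad round weight from the grey stock tray into the emptied place. Leave the other two weights of the set in their places, and set things down rather than dropping them.

Things in the scene. Friction and masses are not known exactly. Their poses are not given: they have to be found in the camera images.
- kit: White plastic tray of the set, fixed, 245 x 85 mm, 18 mm high, walls and floor 5 mm thick. Two dividers as high as the rim make three places, 75 x 75 mm inside, in a row along its x axis, centred at x = -80, 0 and +80 mm, y = 0. Origin: centre of its underside, on the table; the places' floor is 5 mm above it. Each holds one weight.
- returns: Square open returns tray of bare metal, empty, fixed to the table, 140 x 140 mm and 18 mm high, walls and floor 5 mm thick. Origin: centre of its underside, on the table; inner floor 5 mm above it.
- odd: The wrong weight: steel foot, a narrow rectangle 32 mm (x) by 64 mm (y), 20 mm high; about 0.3 kg. It stands in any one of the three places of the white tray. Black upright knob on top, 24 mm in diameter, from 20 to 60 mm above the underside. Origin: centre of the underside; z up through the knob.
- spare: The replacement: steel weight, round foot 56 mm in diameter, 20 mm high; 0.35 kg. It stands in any of the three places of the grey plastic stock tray (same size as the white one), among a small round-footed (36 mm) and a rectangular weight, not wanted. Black upright knob on top, 24 mm in diameter, from 20 to 60 mm above the underside. Origin: centre of the underside; z up through the knob.
- kept_a: One of the two correct weights of the set, in the white tray, to be left there; same shape and size as the replacement. Black upright knob on top, 24 mm in diameter, from 20 to 60 mm above the underside. Origin: centre of the underside; z up through the knob.
- kept_b: The other correct weight of the set, likewise. Black upright knob on top, 24 mm in diameter, from 20 to 60 mm above the underside. Origin: centre of the underside; z up through the knob.
Mind the look-alikes: they are no part of the job. What is shaped like the kept_a but red or yellow is not meant.

How it is judged:
At the end, for the whole second after the job is handed in: All three round weights (replacement included) stand flat in the white tray, one in each place, and the rectangular one in the returns tray, within 55 mm of its middle each way: undersides at most 10 mm above the tray's underside, tilt under 0.15 rad. Both moved weights released, at rest (x of spare in the frame of kit between -0.105 and 0.105 m and y of spare in the frame of kit between -0.025 and 0.025 m and z of each of spare, kept_a, kept_b in the frame of kit below 0.01 m and angle between each of spare, odd, kept_a, kept_b's own z axis and vertical below 0.15 rad and x of odd in the frame of returns between -0.055 and 0.055 m and y of odd in the frame of returns between -0.055 and 0.055 m and z of odd in the frame of returns below 0.01 m and x of kept_a in the frame of kit between -0.105 and 0.105 m and y of kept_a in the frame of kit between -0.025 and 0.025 m and x of kept_b in the frame of kit between -0.105 and 0.105 m and y of kept_b in the frame of kit between -0.025 and 0.025 m and linear speed of each of spare, odd below 0.02 m/s and contact force between each of spare, odd and the fingers below 0.1 N); the robot touches nothing.
It fails at once if a correct weight of the set is taken out of its place (moved more than 30 mm) (distance of any of kept_a, kept_b from where it was at the start of the episode above 0.03 m).
It fails at once if the rectangular weight or the replacement is dropped (falls freely at more than 0.75 m/s, about 30 mm) ((contact force between odd and the fingers below 0.1 N and linear speed of odd above 0.75 m/s) or (contact force between spare and the fingers below 0.1 N and linear speed of spare above 0.75 m/s)).
It also fails if it takes over 48 s, if anything falls off the work surface, if the arm or the gripper's body presses on something with over 40 N, if the wrist force passes 120 N, or if a joint passes its speed limit or range.

ROBOT

A 6-joint arm with a two-finger parallel gripper is mounted at the origin on the work surface. World frame = base frame: x ahead of the robot, y to its left, z up, the work surface at z = 0. Lengths are in m, angles in rad, forces in N, time in s.
With the tool pointing down it reaches from about 0.225 to 0.875 m from the base axis. Payload 3.4 kg.
Tool frame: the origin (TCP) lies on the centre line of the jaws, within the pads' length; the fingertips stand 19 mm ahead of it and the grasp point (between the pads) is the TCP (nose_length is the distance from the TCP to the fingertips, in m); z points along the fingers, y is the direction in which the jaws open and shut (so a half turn about z gives the same grasp; the last joint's range is limited). The gripper opens to 85 mm and grips with 20 to 120 N. Pads are 22 mm wide; open, the fingers measure 114 mm over their backs; the gripper's body (76 mm by 85 mm) begins 54 mm behind the grasp point. The pads swing forward as they close: fully open they stand 13 mm farther back than shut.
Start: joints at [1.026, 0.276, 1.505, -0, 1.361, -0.121], TCP at [0.236, 0.524, 0.25] pointing down, gripper open.
Joint ranges: [-2.89, 2.89], [-0.75, 2.08], [0.22, 2.7], [-1.18, 4.32], [0.11, 2.71], [-2.7, 2.7]. Speed limits (rad/s): [2.57, 2.57, 3.14, 3.14, 3.14, 3.14].

INTERFACE

Orientations are given as a unit quaternion [w, x, y, z].
In Python, from rig import * gives the robot as it stands.
- The arm moves only by the shell command python3 -m jog 'ROWS' [OPENING] [FORCE]. ROWS is JSON, one flat list of numbers, 6 for each row, row after row: the shift along the tool's x, y, z in mm, then the turn, a rotation vector about the tool's x, y, z in degrees. In form: [tx, ty, tz, wx, wy, wz, tx, ty, tz, wx, wy, wz, ...]. A call has 1 to 10 rows; each row is the pose to reach, as a shift and turn from the pose commanded when the call began, along the tool's axes at that moment; what a row does not reach only later rows make up. A row lasts 1/8 s, in which the tool goes at most 62.5 mm and 10.7 degrees, less where a joint would pass 70% of its speed; a pose out of reach is approached as far as the arm can. A call with a gripper value outside its range is refused whole. OPENING is the closure, from 0 (fully open) to 1 (shut), set as the call begins (- or left out, the last holds). The fingers move at their own pace and stop on an object; FORCE is the grip in N (left out, the last holds). Time passes only in rows, so rows that repeat a pose let the fingers close. It gives the time, the measured TCP pose, the force and the opening at its end, in the units of the state.
- get_state(): the state, without advancing time (a new reading comes with each control period).
- get_image(name): name is "scene" or "side" or "wrist"; returns a dict with "frame" (400x640x3 uint8, red, green, blue), "camera_matrix" (3x3 intrinsics, pixels), "rvec" (rotation vector, rad) and "tvec" (3), from world to camera coordinates, as OpenCV has them. Camera axes: x right, y down, z forward; pixel columns grow to the right and rows downward; lengths in m; the calibration is good to about 2 mm. A picture is of the moment at which its call begins. There is no depth.
- sign_off(): hands the job in, once; it reports no verdict.
The state is a dict: "clock": time; "qpos": joint angles; "qd": joint speeds; "effort": joint torques, N m; "position": TCP position; "ee_rot": TCP orientation; "contact_force": force on the tool from outside, world axes, zero at the start; "moment": the same for the moment, N m; "width": finger opening in m.
Only numpy, scipy, OpenCV 4.12 (cv2) and the standard library are available. Lean on these libraries where they do the work, as an engineer would, in place of code of your own. Each camera call takes 0.05 s, during which the arm holds its last target.

## Working session

There is one attempt and no reset: what is moved stays moved. The work goes in short steps, Python scripts to look and compute and a shell command to move; the robot and the scene stay as the last step left them, time stands still between calls to the robot, and variables do not carry over. Pictures are saved under pics/ and viewed, and the job is handed in when it is done.

```bash
ls; mkdir -p pics; python3 - <<'E'
from rig import *
import cv2
print(get_state())
for n in ["scene","side","wrist"]:
    d=get_image(n); cv2.imwrite(f"pics/{n}0.png",d["frame"][:,:,::-1]); print(n,d["camera_matrix"].tolist(),d["rvec"],d["tvec"])
E
```

```text
pics
{'clock': 0.0, 'qpos': array([ 1.02600568e+00,  2.76584192e-01,  1.50612347e+00,  1.84819354e-05,
        1.36072337e+00, -1.21007331e-01]), 'qd': array([-0.0003221 ,  0.00094785, -0.00110494, -0.00106073,  0.00013519,
        0.00131764]), 'effort': array([ 1.99382694e-04, -4.16777158e+01, -2.45812386e+01, -2.00295399e-04,
        1.11039777e-02, -9.22105698e-06]), 'position': array([0.23619004, 0.52370507, 0.24944971]), 'ee_rot': array([-3.08917649e-04,  2.10311426e-01,  9.77634011e-01, -8.65775311e-04]), 'contact_force': array([ 0.76890286, -1.17128465, -0.48760315]), 'moment': array([-0.02582007,  0.04392735, -0.03194125]), 'width': 0.08532795422488897}
scene [[420.8995911037203, 0.0, 315.32106226038337], [0.0, 420.8995911037203, 197.06486045125516], [0.0, 0.0, 1.0]] [ 1.83112501  1.9945971  -0.54711204] [ 0.049746   -0.44222198  1.20279074]
side [[377.5650832762452, 0.0, 325.2642775835631], [0.0, 377.5650832762452, 199.6186391319928], [0.0, 0.0, 1.0]] [ 0.44110505 -2.66643072  1.25375412] [0.52352854 0.12966515 0.73089433]
wrist [[286.48813488296815, 0.0, 318.44209043154973], [0.0, 286.48813488296815, 198.298101494564], [0.0, 0.0, 1.0]] [-2.42800109 -1.56716415 -0.22657719] [-0.57497249 -0.03667609  0.37929636]
```

View pics/scene0.png

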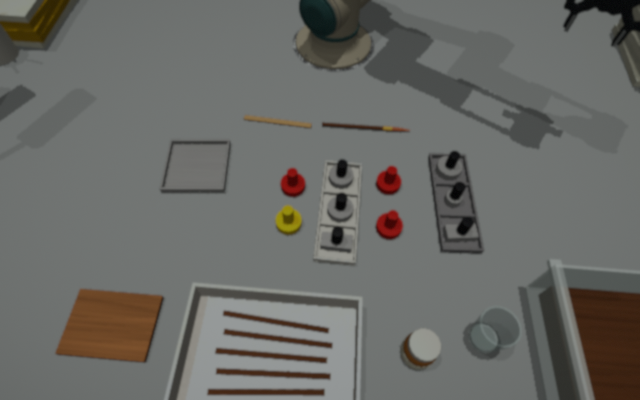

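View pics/side0.png

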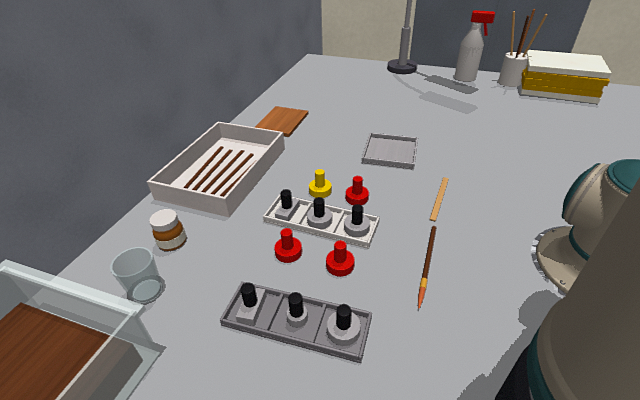

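View pics/wrist0.png

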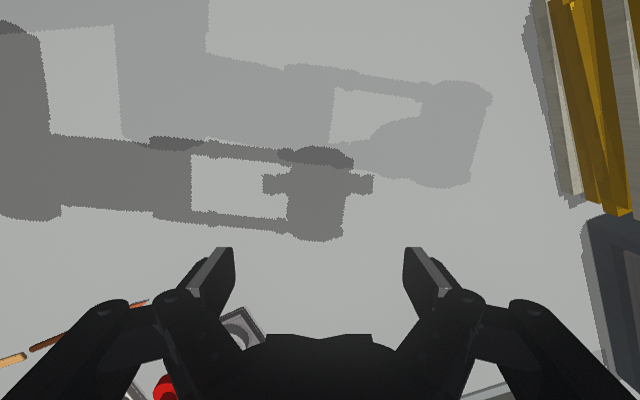

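```bash
cat > h.py <<'E'
from rig import *
import cv2, numpy as np
def cam(n,d=None):
    d=d or get_image(n); R=cv2.Rodrigues(np.array(d["rvec"]))[0]; t=np.array(d["tvec"]).ravel(); K=np.array(d["camera_matrix"])
    return d["frame"],K,R,t
def ray(c,uv,z):
    f,K,R,t=c; o=-R.T@t; v=R.T@np.linalg.solve(K,[uv[0],uv[1],1]); s=(z-o[2])/v[2]; return o+s*v
def tri(c1,p1,c2,p2):
    P=[c[1]@np.hstack([c[2],c[3][:,None]]) for c in (c1,c2)]
    X=cv2.triangulatePoints(P[0],P[1],np.array(p1,float)[:,None],np.array(p2,float)[:,None]).ravel(); return X[:3]/X[3]
def proj(c,X): return cv2.projectPoints(np.array(X,float).reshape(-1,3),cv2.Rodrigues(c[2])[0],c[3],c[1],None)[0].reshape(-1,2)
E
python3 - <<'E'
from h import *
for n,(x0,y0,x1,y1) in {"scene":(150,120,500,270),"side":(200,120,440,370)}.items():
    c=cam(n); f=c[0]; g=f.max(2)
    m=((g<45)).astype(np.uint8); 
    k,l,s,ce=cv2.connectedComponentsWithStats(m)
    for i in range(1,k):
        x,y,w,h,a=s[i]
        if x0<x<x1 and y0<y<y1 and a>40: print(n,ce[i].round(1),s[i], ray(c,ce[i],.045).round(3))
    sc=800/(x1-x0)
    sc=min(sc,600/(y1-y0))
    cv2.imwrite(f"pics/{n}_crop.png",cv2.resize(f[y0:y1,x0:x1,::-1],None,fx=sc,fy=sc,interpolation=cv2.INTER_CUBIC)); print(sc)
E
```

```text
scene [452.2 159.5] [446 152  15  17 148] [0.424 0.289 0.045]
scene [341.4 168.3] [337 160  10  17 134] [0.47  0.045 0.045]
scene [457.1 190.3] [450 182  16  18 173] [0.505 0.292 0.045]
scene [340.6 201.6] [336 194  10  16 141] [0.555 0.048 0.045]
scene [465.2 224.8] [457 217  18  18 200] [0.587 0.301 0.045]
scene [336.9 235.3] [332 227  11  18 153] [0.633 0.044 0.045]
2.2857142857142856
side [285.9 199. ] [281 190  11  19 175] [0.631 0.045 0.045]
side [318.5 207. ] [314 197  10  21 181] [0.553 0.048 0.045]
side [356.7 214.3] [352 205  11  20 192] [0.468 0.045 0.045]
side [248.4 294.4] [240 283  17  24 302] [0.588 0.3   0.045]
side [295.4 304.5] [288 293  15  25 294] [0.504 0.293 0.045]
side [343.3 316.7] [336 304  16  26 319] [0.422 0.29  0.045]
2.4
```

View pics/scene_crop.png

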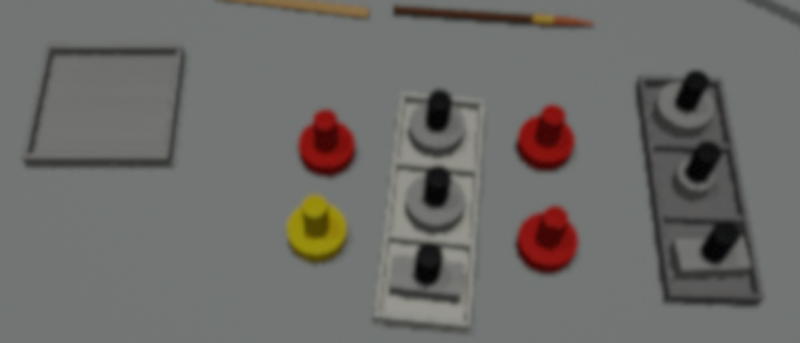

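View pics/side_crop.png

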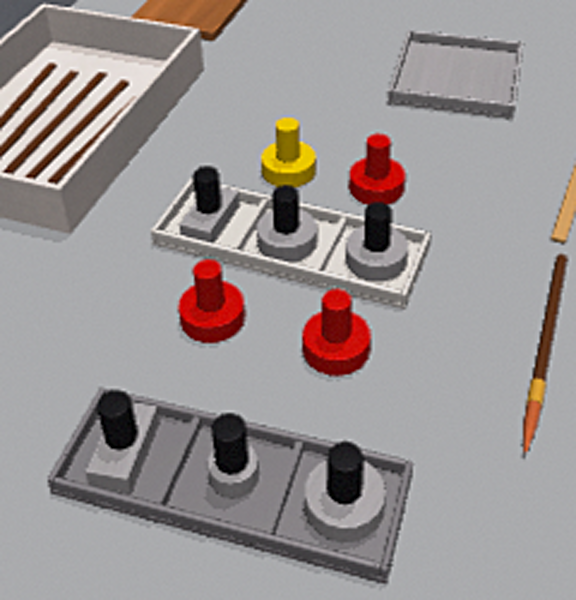

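```bash
python3 - <<'E'
from h import *
c=cam("scene");s=cam("side")
def S(p): return ray(c,np.array(p)/2.2857+[150,120],.018)[:2]
def D(p): return ray(s,np.array(p)/2.4+[200,120],.018)[:2]
for nm,A,B in [("ret",[(50,48),(184,48),(172,163),(25,162)],[(414,33),(522,42),(516,107),(390,97)]),
 ("kit",[(402,93),(485,98),(470,329),(374,321)],[(190,180),(431,232),(408,298),(153,236)]),
 ("grey",[(638,80),(718,80),(761,298),(665,299)],[(98,388),(411,462),(387,575),(52,482)])]:
    a=np.array([S(p) for p in A]); b=np.array([D(p) for p in B]); print(nm,a.round(3).tolist(),a.mean(0).round(4),b.round(3).tolist(),b.mean(0).round(4))
# decoys
for n,cc in (("scene",c),("side",s)):
    f=cc[0].astype(int); m=((f[:,:,0]>f[:,:,2]+90)).astype(np.uint8)
    k,l,st,ce=cv2.connectedComponentsWithStats(m)
    for i in range(1,k):
        if 100<st[i][4]<1500: print(n,ce[i].round(),st[i][4],ray(cc,ce[i],.02).round(3)[:2])
R=np.array(__import__('scipy.spatial.transform',fromlist=['Rotation']).Rotation.from_quat(np.roll(get_state()["ee_rot"],-1)).as_matrix()); print(R.round(3))
E
```

```text
ret [[0.409, -0.354], [0.396, -0.218], [0.535, -0.203], [0.546, -0.342]] [ 0.4716 -0.279 ] [[0.527, -0.341], [0.399, -0.358], [0.384, -0.218], [0.519, -0.196]] [ 0.4573 -0.2781]
kit [[0.433, 0.009], [0.431, 0.092], [0.679, 0.085], [0.679, 0.002]] [0.5555 0.0472] [[0.668, 0.006], [0.426, 0.008], [0.425, 0.095], [0.666, 0.092]] [0.5462 0.0502]
grey [[0.394, 0.246], [0.387, 0.328], [0.627, 0.341], [0.636, 0.256]] [0.5111 0.2927] [[0.628, 0.262], [0.384, 0.25], [0.378, 0.336], [0.618, 0.345]] [0.5021 0.2983]
scene [293. 182.] 283 [ 0.5  -0.06]
scene [388. 183.] 224 [0.481 0.15 ]
scene [288. 220.] 418 [ 0.593 -0.059]
scene [389. 224.] 346 [0.586 0.152]
side [483.  17.] 272 [ 0.26  -1.746]
side [564.  84.] 1487 [-0.038 -0.888]
side [281. 119.] 815 [ 0.82  -0.342]
side [320. 185.] 445 [ 0.589 -0.058]
side [357. 192.] 429 [ 0.495 -0.059]
side [439. 199.] 226 [ 0.31  -0.092]
side [288. 247.] 622 [0.58  0.156]
side [340. 260.] 671 [0.47  0.156]
side [422. 290.] 134 [0.31  0.177]
[[-0.912  0.411 -0.   ]
 [ 0.411  0.912 -0.   ]
 [ 0.    -0.    -1.   ]]
```

White tray: round (341,175), round (341,207), narrow rectangle (337,240). The rectangle is the odd one; the side crop shows the same. Grey tray: broad round (449,165), small round (456,195), rectangle (462,232). The broad round is the spare. The red and yellow ones are ignored. The odd knob is at about (0.632, 0.045) and the spare knob at about (0.423, 0.290).

```bash
python3 -m jog '[-30,-15,5,0,0,-4, -75,-37,13,0,0,-9, -125,-61,22,0,0,-15, -175,-86,31,0,0,-20, -225,-110,40,0,0,-24.3, -275,-135,49,0,0,-24.3, -325,-160,58,0,0,-24.3, -375,-184,67,0,0,-24.3, -425,-208,76,0,0,-24.3, -470,-230,84,0,0,-24.3]' 0.3 40
python3 - <<'E'
from h import *
from scipy.spatial.transform import Rotation as Ro
s=get_state(); R=Ro.from_quat(np.roll(s["ee_rot"],-1)).as_matrix(); print(s["width"],s["position"],R.round(3).tolist()); print("to odd (tool mm)",1000*R.T@(np.array([.632,.0445,.13])-s["position"]))
E
```

```text
clock: 1.6
position: [0.5716, 0.1195, 0.166]
ee_rot: [0.0, 0.0, 1.0, 0.0]
contact_force: [0.3, 0.7, -0.7]
width: 0.0597
0.05968427322493222 [0.57156699 0.11953681 0.16603845] [[-1.0, 0.0, 0.0], [0.0, 1.0, 0.0], [-0.0, 0.0, -1.0]]
to odd (tool mm) [-60.44724036 -75.02136673  36.04673226]
```

```bash
python3 -m jog '[-20,-25,12,0,0,0, -40,-50,24,0,0,0, -60,-75,36,0,0,0, -60,-75,36,0,0,0, -60,-75,36,0,0,0]'
python3 - <<'E'
from h import *
for n in ("scene","wrist","side"):
    c=cam(n); cv2.imwrite(f"pics/{n}1.png",c[0][:,:,::-1])
    if n!="wrist": print(n,proj(c,[[.632,.0445,.065],get_state()["position"]]).round(1).tolist())
    else: print(proj(c,[[.632,.0445,.065]]).round(1))
print(get_state()["position"])
E
```

```text
clock: 2.22
position: [0.6299, 0.0467, 0.1303]
ee_rot: [-0.0, -0.0, 1.0, 0.0]
contact_force: [0.5, -0.8, 0.3]
width: 0.0598
scene [[337.8, 230.3], [341.4, 212.9]]
[[314.1 222.6]]
side [[284.8, 191.8], [282.3, 167.8]]
[0.62994111 0.04723231 0.13094884]
```

View pics/wrist1.png

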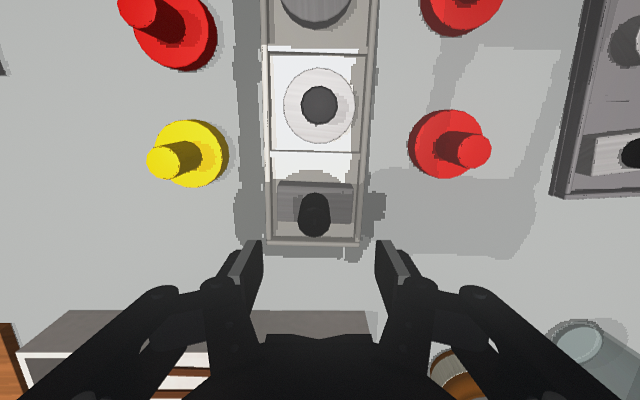

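View pics/side1.png

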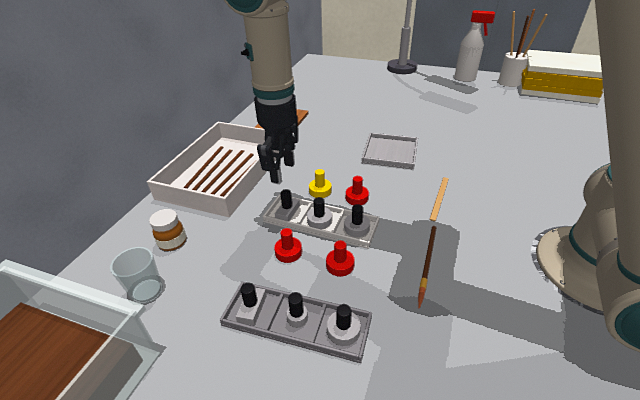

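The wrist view shows the rectangular weight's knob at (314,222), right where the measured point projects. I descend with small corrections.

```bash
python3 -m jog '[-2,-2,20,0,0,0, -2,-2,40,0,0,0, -2,-2,60,0,0,0, -2,-2,72,0,0,0, -2,-2,79,0,0,0, -2,-2,79,0,0,0]' && python3 -m jog '[0,0,0,0,0,0,0,0,0,0,0,0,0,0,0,0,0,0,0,0,0,0,0,0,0,0,0,0,0,0]' 0.9 60
python3 - <<'E'
from h import *
for n in ("scene","wrist","side"):
    c=cam(n); cv2.imwrite(f"pics/{n}2.png",c[0][:,:,::-1])
print(get_state()["position"],get_state()["width"])
E
```

```text
clock: 3.12
position: [0.6322, 0.0445, 0.0513]
ee_rot: [-0.0, -0.0, 1.0, 0.0]
contact_force: [0.5, 0.4, -0.2]
width: 0.0595
clock: 3.75
position: [0.6329, 0.0441, 0.0522]
ee_rot: [0.001, -0.0, 1.0, -0.0]
contact_force: [-0.8, -0.9, 5.9]
width: 0.0225
[0.63293589 0.04406606 0.05219647] 0.0220517855390973
```

View pics/wrist2.png

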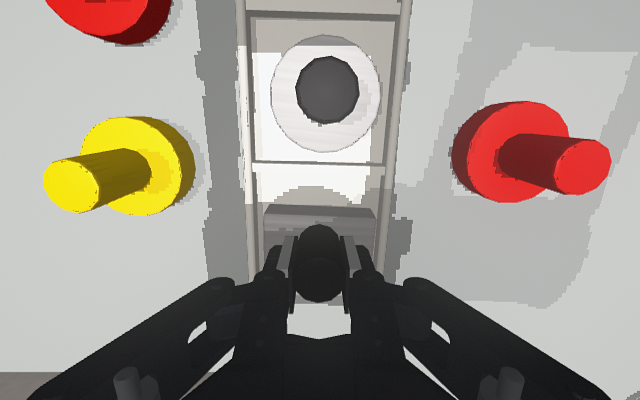

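The knob at (320,262) is between the pads. Lifting.

```bash
python3 -m jog '[0,0,-5,0,0,0, 0,0,-15,0,0,0, 0,0,-35,0,0,0, 0,0,-60,0,0,0, 0,0,-80,0,0,0, 0,0,-90,0,0,0, 0,0,-90,0,0,0]'
python3 - <<'E'
from h import *
for n in ("wrist","side"):
    c=cam(n); cv2.imwrite(f"pics/{n}3.png",c[0][:,:,::-1])
print(get_state()["position"],get_state()["width"],get_state()["contact_force"])
E
```

```text
clock: 4.78
position: [0.6325, 0.0443, 0.1418]
ee_rot: [0.001, -0.0, 1.0, 0.0]
contact_force: [0.3, 0.0, -3.1]
width: 0.0224
[0.63168565 0.04430337 0.14043948] 0.02202931543185421 [-0.5767898  -0.50176505 -3.55870541]
```

View pics/side3.png

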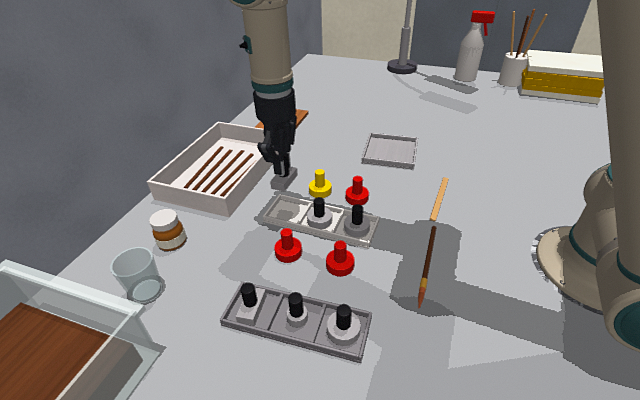

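View pics/wrist3.png

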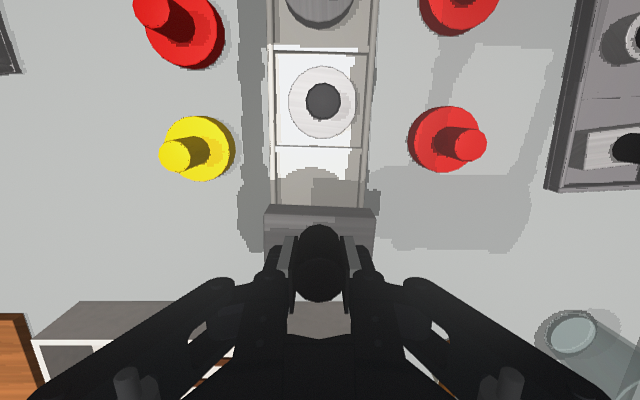

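```bash
python3 -m jog '[9,-18,0,0,0,0, 29,-56,0,0,0,0, 49,-95,0,0,0,0, 70,-134,0,0,0,0, 90,-173,0,0,0,0, 110,-212,0,0,0,0, 130,-251,0,0,0,0, 150,-290,0,0,0,0, 162,-313,0,0,0,0, 167,-323,0,0,0,0]' 
python3 - <<'E'
from h import *
for n in ("wrist","side"):
    c=cam(n); cv2.imwrite(f"pics/{n}4.png",c[0][:,:,::-1])
print(get_state()["position"],get_state()["width"],get_state()["contact_force"])
E
```

```text
clock: 6.12
position: [0.4636, -0.2803, 0.1407]
ee_rot: [-0.001, 0.001, 1.0, 0.0]
contact_force: [-0.1, 1.3, -3.5]
width: 0.0222
[ 0.46445433 -0.27957597  0.14091108] 0.02208578638996542 [-0.09735655  1.17931324 -3.37281546]
```

View pics/wrist4.png

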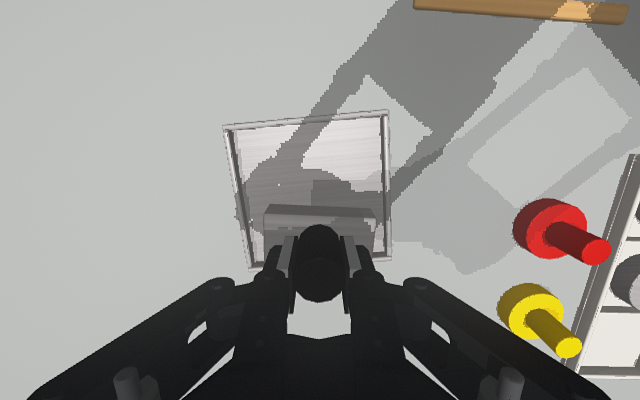

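View pics/side4.png

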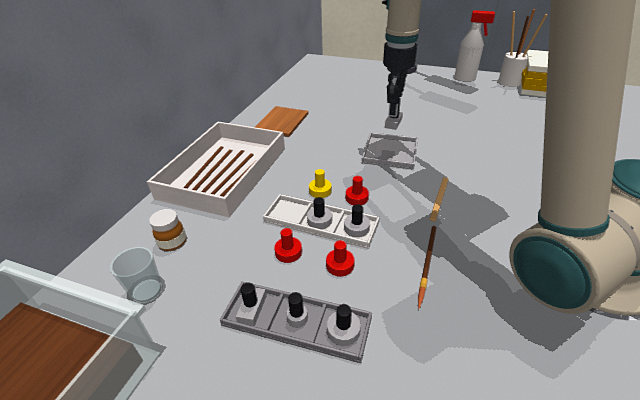

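```bash
python3 - <<'E'
from h import *
c=cam("wrist"); a=np.array([ray(c,p,.018)[:2] for p in [(224,127),(389,112),(391,262),(249,270)]]); print(a.round(3).tolist(),a.mean(0))
E
```

```text
[[0.403, -0.358], [0.392, -0.22], [0.53, -0.209], [0.538, -0.346]] [ 0.46567988 -0.2834879 ]
```

```bash
python3 -m jog '[-1,-1,15,0,0,0, -1,-1,40,0,0,0, -1,-1,65,0,0,0, -1,-1,80,0,0,0, -1,-1,86,0,0,0, -1,-1,88,0,0,0, -1,-1,89,0,0,0,-1,-1,89,0,0,0]'
```

```text
clock: 7.28
position: [0.4668, -0.2801, 0.0529]
ee_rot: [0.001, -0.0, 1.0, -0.0]
contact_force: [-0.0, -0.9, -2.2]
width: 0.022
```

```bash
python3 -m jog '[0,0,1,0,0,0, 0,0,1.5,0,0,0,0,0,2,0,0,0,0,0,2,0,0,0]'
```

```text
clock: 7.78
position: [0.4668, -0.2802, 0.0522]
ee_rot: [0.001, -0.0, 1.0, -0.001]
contact_force: [-1.8, 0.9, 8.8]
width: 0.022
```

Contact (+8.8 N against −3.5 hanging). Releasing with a partial opening, then rising.

```bash
python3 -m jog '[0,0,0,0,0,0,0,0,0,0,0,0,0,0,0,0,0,0,0,0,0,0,0,0]' 0.3 && python3 -m jog '[0,0,-20,0,0,0,0,0,-50,0,0,0,0,0,-80,0,0,0,0,0,-95,0,0,0,0,0,-95,0,0,0]'
python3 - <<'E'
from h import *
for n in ("wrist","side"):
    c=cam(n); cv2.imwrite(f"pics/{n}5.png",c[0][:,:,::-1])
print(get_state()["position"],get_state()["width"],get_state()["contact_force"])
print("to spare",np.array([.423,.2895,.145])-get_state()["position"])
E
```

```text
clock: 8.28
position: [0.4665, -0.2798, 0.0501]
ee_rot: [-0.0, -0.0, 1.0, 0.0]
contact_force: [0.1, -0.3, -0.1]
width: 0.06
clock: 8.9
position: [0.4669, -0.2801, 0.146]
ee_rot: [0.001, -0.0, 1.0, -0.001]
contact_force: [0.1, -1.0, -0.9]
width: 0.0596
[ 0.46589618 -0.27935962  0.14431622] 0.059622567684412014 [-1.2739104  -0.26883273 -0.25484094]
to spare [-0.04289618  0.56885962  0.00068378]
```

View pics/wrist5.png

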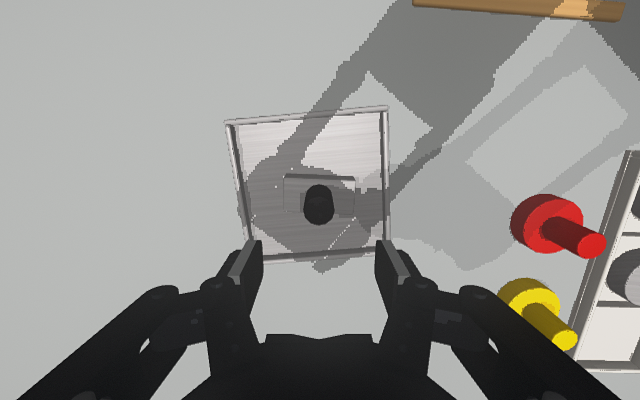

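View pics/side5.png

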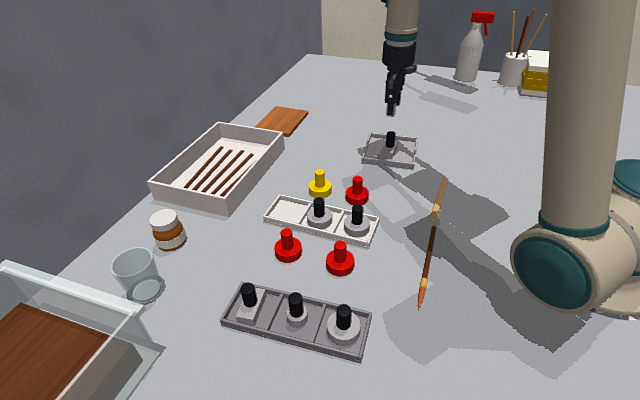

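The rectangular weight stands near the middle of the returns tray, with its knob at (318,205) in the wrist view. Now the spare.

```bash
python3 -m jog '[2,30,0,0,0,0, 6,85,0,0,0,0, 11,145,0,0,0,0, 15,205,0,0,0,0, 20,265,0,0,0,0, 24,325,0,0,0,0, 29,385,0,0,0,0, 34,445,0,0,0,0, 38,505,0,0,0,0, 41,545,0,0,0,0]' && python3 -m jog '[2,22,0,0,0,0,2,22,0,0,0,0,2,22,0,0,0,0]'
python3 - <<'E'
from h import *
for n in ("wrist",):
    c=cam(n); cv2.imwrite(f"pics/{n}6.png",c[0][:,:,::-1]); print(proj(c,[.423,.2895,.065]))
print(get_state()["position"],get_state()["ee_rot"])
E
```

```text
clock: 10.25
position: [0.424, 0.2674, 0.1439]
ee_rot: [-0.001, -0.001, 1.0, -0.0]
contact_force: [0.3, -0.9, 0.3]
width: 0.0599
clock: 10.62
position: [0.4226, 0.2863, 0.1443]
ee_rot: [-0.001, -0.0, 1.0, -0.001]
contact_force: [0.0, 0.1, 1.6]
width: 0.06
[[322.09083558 213.7803934 ]]
[0.42288328 0.28610894 0.14458208] [-7.38898471e-04  1.65439309e-04  9.99999537e-01 -5.93280550e-04]
```

View pics/wrist6.png

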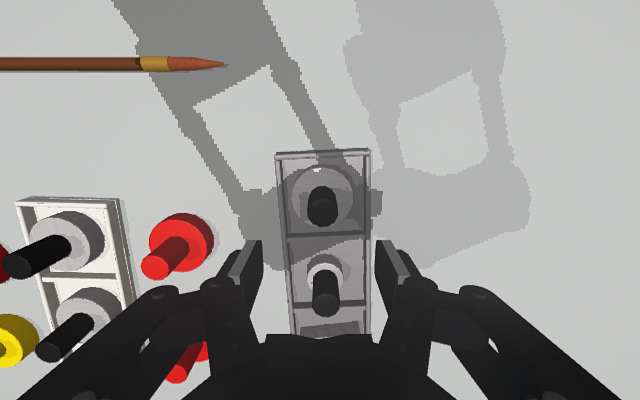

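The broad round weight's knob top is at (322,213), matching the projection. I descend with y +3 mm and grip.

```bash
python3 -m jog '[0,3,20,0,0,0, 0,3,45,0,0,0, 0,3,70,0,0,0, 0,3,85,0,0,0, 0,3,92,0,0,0, 0,3,92,0,0,0]' && python3 -m jog '[0,0,0,0,0,0,0,0,0,0,0,0,0,0,0,0,0,0,0,0,0,0,0,0,0,0,0,0,0,0]' 0.9 60 && python3 -m jog '[0,0,-5,0,0,0, 0,0,-15,0,0,0, 0,0,-35,0,0,0, 0,0,-60,0,0,0, 0,0,-80,0,0,0, 0,0,-90,0,0,0, 0,0,-90,0,0,0]'
python3 - <<'E'
from h import *
for n in ("wrist","side"):
    c=cam(n); cv2.imwrite(f"pics/{n}7.png",c[0][:,:,::-1])
p=get_state()["position"];print(p,get_state()["width"],get_state()["contact_force"])
print("to place",np.array([.6315,.0465,.141])-p)
E
```

```text
clock: 11.42
position: [0.4234, 0.29, 0.0533]
ee_rot: [-0.0, 0.0, 1.0, -0.0]
contact_force: [0.4, 0.9, 0.6]
width: 0.0597
clock: 12.05
position: [0.4238, 0.2904, 0.0542]
ee_rot: [0.001, -0.0, 1.0, 0.0]
contact_force: [-0.8, -1.2, 5.8]
width: 0.022
clock: 12.92
position: [0.4234, 0.2903, 0.1438]
ee_rot: [0.001, -0.0, 1.0, 0.0]
contact_force: [1.1, 0.3, -3.0]
width: 0.0222
[0.42267549 0.28991329 0.14266883] 0.022227426380763287 [-0.23949826  0.82231391 -3.15146048]
to place [ 0.20882451 -0.24341329 -0.00166883]
```

View pics/side7.png

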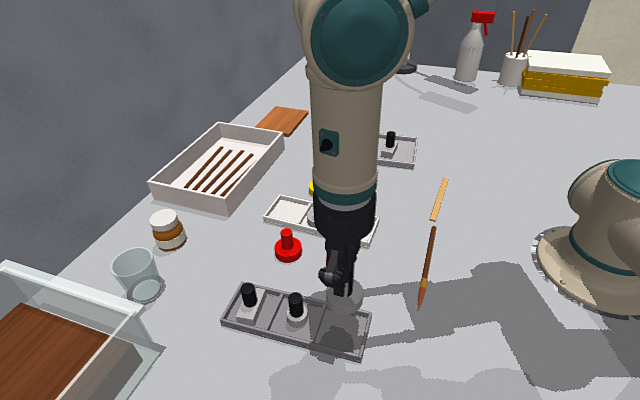

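View pics/wrist7.png

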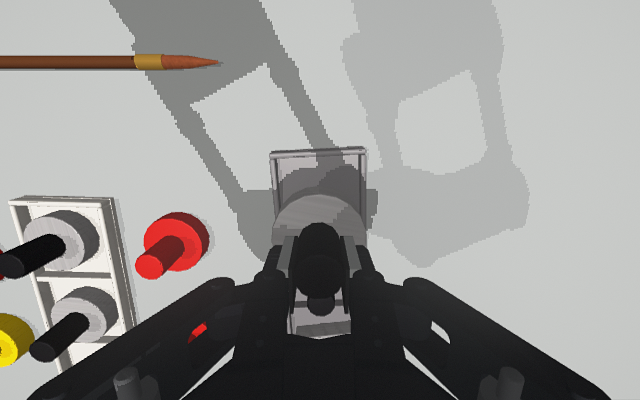

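```bash
python3 -m jog '[-11,-13,0,0,0,0, -36,-42,0,0,0,0, -62,-72,0,0,0,0, -88,-102,0,0,0,0, -114,-132,0,0,0,0, -140,-162,0,0,0,0, -166,-193,0,0,0,0, -190,-221,0,0,0,0, -203,-236,0,0,0,0, -209,-243,0,0,0,0]' && python3 -m jog '[0,0,0,0,0,0]'
python3 - <<'E'
from h import *
for n in ("wrist","side"):
    c=cam(n); cv2.imwrite(f"pics/{n}8.png",c[0][:,:,::-1])
    f=c[0][150:300,200:440] if n=="side" else c[0][:300,180:460]
    cv2.imwrite(f"pics/{n}8c.png",cv2.resize(f[:,:,::-1],None,fx=2.5 if n=="side" else 2,fy=2.5 if n=="side" else 2,interpolation=2))
p=get_state()["position"];print(p,get_state()["width"],get_state()["contact_force"])
E
```

```text
clock: 14.28
position: [0.6325, 0.0461, 0.1425]
ee_rot: [-0.001, 0.001, 1.0, 0.0]
contact_force: [-0.1, 1.3, -1.9]
width: 0.0222
clock: 14.4
position: [0.6319, 0.0473, 0.1429]
ee_rot: [-0.001, 0.0, 1.0, 0.0]
contact_force: [0.7, -0.1, -2.5]
width: 0.0221
[0.63137924 0.04820992 0.14316413] 0.02202735113075569 [-0.63249132  0.74469036 -3.13603849]
```

View pics/wrist8c.png

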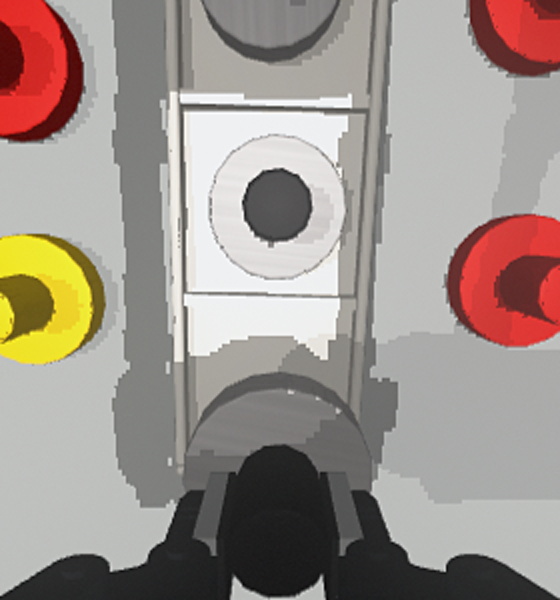

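View pics/side8c.png

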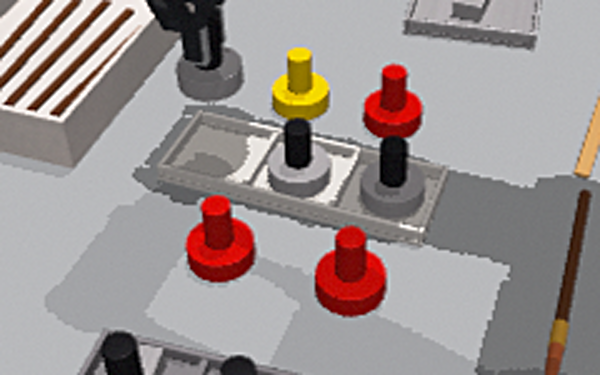

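```bash
python3 - <<'E'
from h import *
c=cam("wrist")
for p in [(272.5,146),(358,148),(272,54),(363,54),(271,220),(357,200)]: print(p,ray(c,p,.018).round(4)[:2])
p=get_state()["position"];print(p)
E
```

```text
(272.5, 146) [0.5863 0.0094]
(358, 148) [0.588 0.083]
(272, 54) [0.5144 0.0122]
(363, 54) [0.5144 0.0841]
(271, 220) [0.6542 0.0049]
(357, 200) [0.6348 0.084 ]
[0.63140981 0.04833044 0.14331886]
```

The divider rims give a place centre of about (0.631, 0.0455). I shift y −2.5 mm and lower.

```bash
python3 -m jog '[0,-2.5,15,0,0,0, 0,-2.5,40,0,0,0, 0,-2.5,65,0,0,0, 0,-2.5,79,0,0,0, 0,-2.5,84,0,0,0, 0,-2.5,87,0,0,0, 0,-2.5,88,0,0,0,0,-2.5,88,0,0,0]' && python3 -m jog '[0,0,1,0,0,0, 0,0,1.5,0,0,0,0,0,2,0,0,0,0,0,2,0,0,0]'
```

```text
clock: 15.55
position: [0.6327, 0.0447, 0.0559]
ee_rot: [0.001, -0.0, 1.0, 0.0]
contact_force: [0.2, -0.2, -2.6]
width: 0.0225
clock: 16.05
position: [0.6325, 0.0447, 0.0542]
ee_rot: [0.0, -0.0, 1.0, -0.0]
contact_force: [-3.1, -0.3, 5.6]
width: 0.0225
```

Seated (+5.6 N). Release and rise.

```bash
python3 -m jog '[0,0,0,0,0,0,0,0,0,0,0,0,0,0,0,0,0,0,0,0,0,0,0,0]' 0.3 && python3 -m jog '[0,0,-20,0,0,0,0,0,-50,0,0,0,0,0,-80,0,0,0,0,0,-120,0,0,0,0,0,-160,0,0,0,0,0,-160,0,0,0,0,0,-160,0,0,0]'
python3 - <<'E'
from h import *
C={}
for n in ("wrist","side","scene"):
    c=C[n]=cam(n); cv2.imwrite(f"pics/{n}9.png",c[0][:,:,::-1])
    if n=="wrist": continue
    k,l,s,ce=cv2.connectedComponentsWithStats((c[0].max(2)<45).astype(np.uint8))
    for i in range(1,k):
        if 40<s[i][4]<400: print(n,ce[i].round(1),s[i][2:], ray(c,ce[i],.045).round(4)[:2])
cv2.imwrite("pics/side9c.png",cv2.resize(C["side"][0][110:300,220:460,::-1],None,fx=3,fy=3,interpolation=2))
s=get_state();print(s["position"],s["width"],s["contact_force"])
E
```

```text
clock: 16.55
position: [0.6324, 0.0448, 0.0531]
ee_rot: [-0.0, -0.0, 1.0, 0.0]
contact_force: [0.5, -0.3, 0.8]
width: 0.0599
clock: 17.42
position: [0.6318, 0.0448, 0.2127]
ee_rot: [-0.001, -0.0, 1.0, 0.0]
contact_force: [0.5, 1.4, -0.3]
width: 0.0594
side [399.2  70.7] [29  8 61] [ 0.5353 -0.7821]
side [389.9 139.3] [  9  16 123] [ 0.4651 -0.2786]
side [286.  199.2] [ 11  19 178] [0.6306 0.0452]
side [318.5 207.1] [ 10  20 179] [0.5525 0.0484]
side [356.8 214.3] [ 11  20 196] [0.4677 0.0452]
side [575.4 245.5] [18 29 91] [0.0515 0.0032]
side [629.1 271.3] [ 20  25 104] [-0.0275  0.0426]
side [248.3 294.6] [ 17  24 294] [0.5874 0.3   ]
side [295.4 304.5] [ 15  25 290] [0.5036 0.2929]
scene [302.3   8.4] [  7  21 104] [-0.0813 -0.0948]
scene [436.6  12.8] [ 11  29 104] [-0.1006  0.2905]
scene [383.7  94.3] [ 18  24 245] [0.2377 0.1378]
scene [194.8 156.3] [ 12  17 139] [ 0.4672 -0.2796]
scene [457.3 190.2] [ 16  16 162] [0.5044 0.2928]
scene [340.7 201.5] [ 10  16 137] [0.5545 0.0475]
scene [464.9 224.9] [ 17  18 189] [0.5869 0.3005]
scene [337.5 235.3] [ 12  17 168] [0.6328 0.0452]
[0.63143967 0.04477182 0.21152376] 0.05995775824664517 [ 0.41856883 -1.4222654  -0.50856799]
```

View pics/wrist9.png

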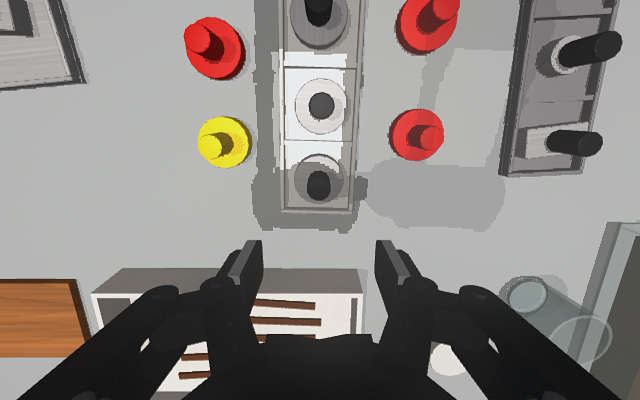

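View pics/side9c.png

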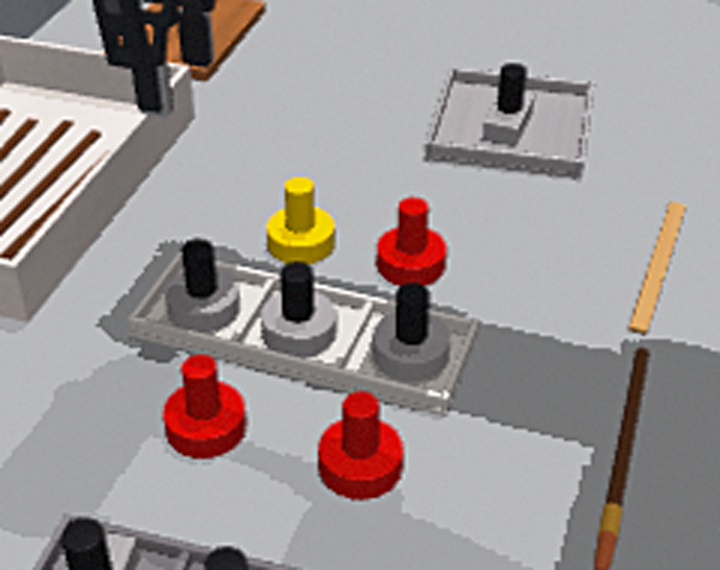

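All three round weights stand flat in the white tray, with knobs in the wrist view at (320,10), (321,106) and (318,185). The rectangular weight stands in the returns tray, with its knob in the side view at (390,139). The gripper is clear, so I hand in.

```bash
python3 -c "
from rig import *
print(sign_off())"
```

```text
the job is handed in; nothing more can be done
None
```

I moved the rectangular weight from the far place of the white tray to the returns tray. It stands at about (0.466, −0.279), within a few mm of the tray's middle. I then put the broad round weight from the grey tray into the emptied place, at about (0.632, 0.045), and handed the job in at about 17.5 s.

**Last checks:**
- The side and wrist pictures show all four weights upright. All three round ones are in the white tray, one in each place.
- The kept weight in the middle place did not move measurably in either camera.
- The kept weight in the near place was measured only in the side view at the end, also unmoved. The scene view's detection did not return it.
- The gripper was open and well clear, with its contact force down to noise level (about 1.5 N).
- The tray-centre estimates from the different cameras disagreed by up to about 14 mm, for the returns tray. That is well within its tolerance.

The hand-in gave no verdict.

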